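Pack the run caddy at the chromatography bench

ROBOT

A 6-joint arm with a two-finger parallel gripper is mounted at the origin on the work surface. World frame = base frame: x ahead of the robot, y to its left, z up, the work surface at z = 0. Lengths are in mm, angles in rad, forces in N, time in s.
With the tool pointing down it reaches from about 400 to 925 mm from the base axis. Payload 12.5 kg.
Tool frame: the origin (TCP) lies midway between the tips of the shut fingers; the grasp point (between the pads) lies 19 mm behind it (env.pinch_z is the z of the grasp point in the tool frame, in mm); z points along the fingers, y is the line along which they close (so a half turn about z gives the same grasp; the last joint's range is limited). The gripper opens to 95 mm and grips with 3 to 60 N. Pads are 20 mm wide; open, the fingers measure 119 mm over their backs; the gripper's body (75 mm by 180 mm) begins 59 mm behind the grasp point.
Start: joints at [-1.43, 0.491, 1.559, -0, 1.092, -0.106], TCP at [152.711, -606.074, 214.661] pointing down, gripper open.
Joint ranges: [-3.1, 3.1], [-0.84, 2.19], [0.05, 2.79], [-1.13, 4.28], [0.06, 2.93], [-2.69, 2.69]. Speed limits (rad/s): [2.22, 2.22, 2.79, 3.14, 3.14, 3.14].

INTERFACE

Orientations are given as [roll, pitch, yaw] about the fixed x, y, z axes, in that order (R = Rz(yaw) Ry(pitch) Rx(roll)).
In Python, from cell import env, eyes gives the robot as it stands.
- The arm moves only by the shell command python3 -m inch 'ROWS'. ROWS is JSON, a list of rows, each a list of 3 entries, a list of its own where there are three numbers: the shift along the tool's x, y, z in units of 60 mm (1.0 is 60 mm), then the turn about the tool's z in units of 5 degrees (1.0 is 5 degrees), then the closure, from -1 (fully open) to 1 (shut). In form: [[[tx, ty, tz], turn, claw], ...]. A call has exactly 10 rows; each row shifts and turns the commanded pose from where the row before left it, along the tool's axes as they then stand; what a row does not reach is not made up. A row lasts 1/8 s, in which the tool goes at most 62.5 mm and 10.7 degrees, less where a joint would pass 70% of its speed; a pose out of reach is approached as far as the arm can. A call is refused whole if a number of a shift passes 1 or a number of a turn 1, either way. A call with a gripper value outside its range is refused whole. The fingers move at their own pace and stop on an object; the grip force is fixed at half the most. Time passes only in rows, so rows that do not move let the fingers close, or fill a call up. It gives the time, the measured TCP pose, the force, the opening and the grip force at its end, in the units of the state.
- env.state(): the state, without advancing time (a new reading comes with each control period).
- eyes.read_camera(name): name is "scene" or "top" or "wrist"; returns a dict with "pixels" (384x512x3 uint8, red, green, blue), "fx", "fy", "cx", "cy" (pixels), "extrinsics" (4x4, takes a point from world to camera coordinates). Camera axes: x right, y down, z forward; pixel columns grow to the right and rows downward; lengths in mm; the calibration is good to about 2 mm. A picture is of the moment at which its call begins. There is no depth.
- env.job_done(): hands the job in; it is judged then, once.
Trained networks look in a picture, given as the dict that the camera call returned (one of the last four; its "shot" number tells which), for a name from the list of things; names that differ only in an ending like _2 or _b are one class to them, and where a whole thing is asked for, a point or a joint stands for the part that bears it (a point fixed in the world has none). Each returns a list of dicts, best first, with "score" (0 to 1); they miss things now and then, are a little off and sometimes report something else, mostly with a low value. They report only what shows in the picture. A call takes as long as a camera call. They do not tell look-alikes from the thing itself.
- eyes.boxes_of(name, picture): "centre" ([row, column] in pixels, amid what is visible of it).
- eyes.cut_out(name, picture): "mask" (384x512 bool, what is visible of it) and "centre" ([row, column] in pixels, amid what is visible of it).
- eyes.spot_point(name, picture): "centre" ([row, column] in pixels: a listed point, or the origin of a listed thing).
The state is a dict: "t": time; "joints": joint angles; "qvel": joint speeds; "tau": joint torques, N m; "eef_pos": TCP position; "tcp_rot": TCP orientation; "ft_force": force on the tool from outside, world axes, zero at the start; "moment": the same for the moment, N m; "opening": opening from 0.0 (shut) to 1.0 (fully open); "grip_force": force on a finger pad.
Only numpy, scipy, OpenCV 4.12 (cv2) and the standard library are available. Lean on these libraries where they do the work, as an engineer would, in place of code of your own. Each camera call takes 0.05 s, during which the arm holds its last target. There are 200 camera calls.

TASK

Pack the grey caddy for the next chromatography run: lay the long steel column in its long trough, and stand the capped bottle in the large bay, the tall capped vial in the middle bay beside it and the short capped vial in the corner bay. Keep the glassware upright and set it down rather than dropping it, each thing resting on the floor of its recess. Leave the uncapped bottle, the uncapped vial, the short column, the beaker and the mouse where they are.

Things in the scene. Friction and masses are not known exactly. Their poses are not given: they have to be found in the camera images.
- caddy: Fixed grey caddy 134 (x) x 182 (y) x 16 mm high, walls 4. Origin: centre of underside. Recess centres (x, y) in its frame: trough (-41, 0), 44 x 174, floor 12 above bench; large bay (24, 48), 78 x 78; middle bay (41, -17) and corner bay (41, -65), 44 x 44; bay floors 4 above bench. Solid ledge between small bays and trough. With the bottle in, the gripper has little room over the trough.
- bottle: Wanted. Amber solvent bottle with white screw cap: body 56 mm diameter up to 62 mm, shoulder narrowing to a 28 mm neck at 78 mm, cap 36 mm diameter from 80 to 105 mm (its top), cap fast on the bottle; about 0.2 kg. Origin: centre of its underside, z up its axis.
- tall_vial: Wanted. Tall amber vial with crimped aluminium cap: 23 mm diameter up to 59 mm, then a 16 mm neck and a cap of 21 mm diameter from 66 to 75 mm (its top). About 35 g. Origin: centre of its underside, z up its axis.
- short_vial: Wanted. Short amber vial with crimped aluminium cap: 23 mm diameter up to 30 mm, then a 16 mm neck and a cap of 21 mm diameter from 37 to 46 mm (its top). About 25 g. Origin: centre of its underside, z up its axis.
- column: Wanted. Long steel chromatography column lying down, 150 mm long along its x: 12 mm round tube with a hexagonal nut, 20 mm across flats and 24 mm long, near each end. Both ends alike; the nuts keep it from rolling and hold the tube's axis 10 mm above what it lies on. Origin: mid length, on the tube's axis. About 0.15 kg.
- open_bottle: Not wanted. Amber bottle like the other but without a cap: 92 mm high, open 28 mm neck with a dark mouth. Origin: centre of its underside, z up its axis.
- open_vial: Not wanted. Amber vial as tall as the tall one (75 mm, 23 mm diameter) but without a cap: open neck with a dark mouth. Origin: centre of its underside, z up its axis.
- short_column: Not wanted. Steel column like the long one but only 85 mm long along its x. Origin: mid length, on the tube's axis, 10 mm above the bench.
- beaker: Bystander: white open cup-shaped beaker, 68 mm rim diameter, 85 mm high. Origin: centre of its underside, z up its axis.
- mouse: Bystander: grey computer mouse, 105 x 60 mm, 32 mm high. Origin: centre of its underside.
Mind the look-alikes: they are no part of the job. What is shaped like the column but pink is not meant.

How it is judged:
By the outcome, as a careful person would: the job done as asked, in the order asked, and still so for the second after the job is handed in, with the robot touching nothing.
It also fails if it takes over 106 s, if anything falls off the work surface, if the arm or the gripper's body presses on something with over 40 N, if the wrist force passes 120 N, or if a joint passes its speed limit or range.

## Working session

There is one attempt and no reset: what is moved stays moved. The work goes in short steps, Python scripts to look and compute and a shell command to move; the robot and the scene stay as the last step left them, time stands still between calls to the robot, and variables do not carry over. Pictures are saved under pics/ and viewed, at most 14 in all, crops included, and the job is handed in when it is done.

```bash
ls; mkdir -p pics
cat > h.py <<'E'
import numpy as np, cv2
from cell import env, eyes
def save(p,name,crop=None,scale=1):
    im=cv2.cvtColor(p["pixels"],cv2.COLOR_RGB2BGR)
    if crop: r0,r1,c0,c1=crop; im=im[r0:r1,c0:c1]
    if scale!=1: im=cv2.resize(im,None,fx=scale,fy=scale,interpolation=cv2.INTER_CUBIC)
    cv2.imwrite("pics/"+name,im)
def unproj(p,rc,z):
    E=np.array(p["extrinsics"]);R=E[:3,:3];t=E[:3,3]
    d=R.T@np.array([(rc[1]-p["cx"])/p["fx"],(rc[0]-p["cy"])/p["fy"],1]);o=-R.T@t
    return o+d*(z-o[2])/d[2]
def proj(p,X):
    E=np.array(p["extrinsics"]);c=E[:3,:3]@np.array(X,float)+E[:3,3]
    return np.array([p["cy"]+p["fy"]*c[1]/c[2],p["cx"]+p["fx"]*c[0]/c[2]])
E
python3 - <<'E'
from h import *
s=env.state(); print(s["t"],s["eef_pos"],s["tcp_rot"],s["opening"],env.pinch_z)
for n in ["top","scene"]:
    p=eyes.read_camera(n); save(p,n+"0.png",scale=1.5)
    print(n,"cam at",np.round(-np.array(p["extrinsics"])[:3,:3].T@np.array(p["extrinsics"])[:3,3]))
    for o in ["caddy","bottle","tall_vial","short_vial","column","open_bottle","open_vial","short_column","beaker","mouse"]:
        for d in eyes.spot_point(o,p)[:3]:
            z={"column":10,"short_column":10}.get(o,0)
            print(o,round(d["score"],2),np.round(d["centre"]),np.round(unproj(p,d["centre"],z)))
E
```

```text
pics
0.0 [ 152.67206234 -605.81117695  214.06435257] [-3.14047254e+00 -1.22646958e-04  2.46800839e-01] 1.0008729953754527 -18.8
top cam at [ 530.    3. 1231.]
caddy 0.61 [193. 268.] [623. -19.   0.]
tall_vial 0.67 [256. 183.] [452. 226.   0.]
short_vial 0.55 [251. 224.] [463. 109.   0.]
column 0.76 [220. 152.] [556. 309.  10.]
column 0.6 [153. 134.] [746. 360.  10.]
open_bottle 0.77 [261. 261.] [432.   8.   0.]
open_bottle 0.49 [205. 373.] [ 580. -312.    0.]
open_vial 0.58 [259. 311.] [ 434. -132.    0.]
short_column 0.52 [203. 372.] [ 587. -308.   10.]
beaker 0.92 [210. 428.] [ 563. -466.    0.]
mouse 0.56 [214. 100.] [577. 461.   0.]
mouse 0.38 [206. 425.] [ 575. -458.    0.]
scene cam at [1219.  800. 1151.]
caddy 0.7 [209. 231.] [611. -27.   0.]
bottle 0.71 [157. 228.] [ 465. -234.    0.]
tall_vial 0.59 [232. 320.] [450. 224.   0.]
short_vial 0.42 [212. 291.] [465. 106.   0.]
short_vial 0.17 [235. 321.] [458. 235.   0.]
column 0.61 [265. 312.] [564. 302.  10.]
column 0.52 [312. 275.] [749. 350.  10.]
open_bottle 0.71 [190. 275.] [440.  -1.   0.]
open_bottle 0.49 [306. 348.] [575. 460.   0.]
open_vial 0.68 [170. 256.] [ 429. -115.    0.]
mouse 0.56 [308. 349.] [578. 465.   0.]
```

View pics/top0.png

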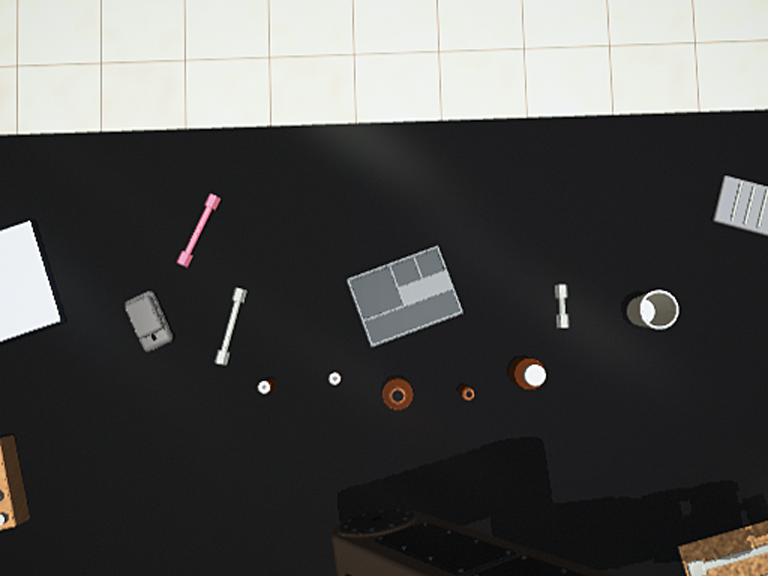

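View pics/scene0.png

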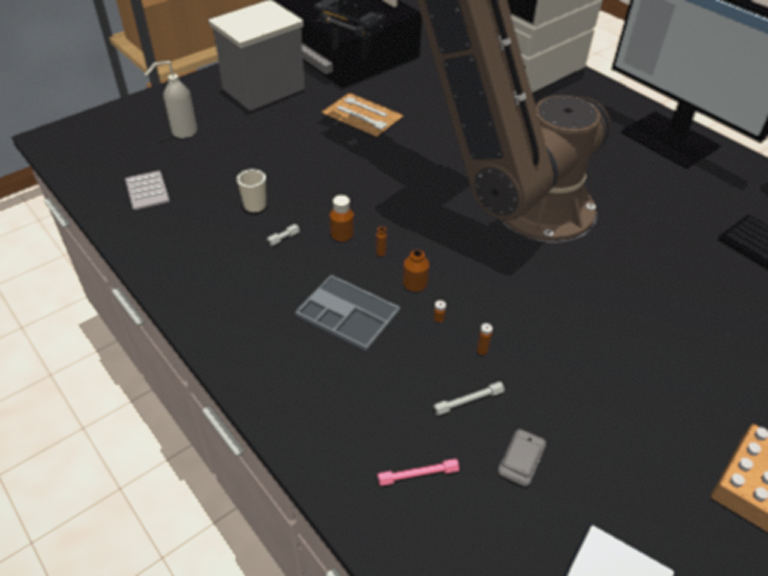

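Top picture (1.5x pixels, column,row): bottles at (530,374) white cap and (398,394) dark mouth. Vials at (265,387) white cap with a long body, (335,379) white cap and short, (468,394) open. Columns at (231,326) long steel, (562,306) short and (199,231) pink. The wanted ones are the bottle (530,374), tall vial (265,387), short vial (335,379) and column (231,326). I'll confirm them in one enlarged crop.

Run:
```python
from h import *
p=eyes.read_camera("top"); q=eyes.read_camera("scene")
a=cv2.resize(p["pixels"][120:280,110:390],None,fx=2.8,fy=2.8,interpolation=cv2.INTER_CUBIC)[:290*2]
b=cv2.resize(q["pixels"][120:330,190:350],None,fx=2,fy=2,interpolation=cv2.INTER_CUBIC)
im=p["pixels"].astype(int)
cv2.imwrite("pics/conf.png",cv2.cvtColor(a,cv2.COLOR_RGB2BGR))
# caddy & column masks
for o,z in [("caddy",16),("column",10)]:
    for d in eyes.cut_out(o,p)[:2]:
        m=d["mask"].astype(np.uint8)
        c=max(cv2.findContours(m,0,2)[0],key=cv2.contourArea)
        r=cv2.minAreaRect(c); B=cv2.boxPoints(r)
        W=np.array([unproj(p,(y,x),z)[:2] for x,y in B]); 
        e=W[1]-W[0];f=W[2]-W[1]
        print(o,round(d["score"],2),"px",np.round(r[0]),"ctr",np.round(unproj(p,r[0][::-1],z)),np.round(W).tolist(),[(round(float(np.hypot(*v))),round(float(np.degrees(np.arctan2(v[1],v[0]))),1)) for v in(e,f)])
# white caps
m=(im.min(2)>140).astype(np.uint8); n,l,st,ce=cv2.connectedComponentsWithStats(m)
for i in range(1,n):
    if st[i,4]<400 and 150<ce[i,1]<300: 
        print("white",st[i,4],np.round(ce[i],1),[np.round(unproj(p,ce[i][::-1],z)[:2]).tolist() for z in (10,46,75,105)])
im=q["pixels"].astype(int)
m=(im.min(2)>140).astype(np.uint8); n,l,st,ce=cv2.connectedComponentsWithStats(m)
for i in range(1,n):
    if st[i,4]<400 and 120<ce[i,1]<330 and ce[i,0]>150: 
        print("scene white",st[i,4],np.round(ce[i],1),[np.round(unproj(q,ce[i][::-1],z)[:2]).tolist() for z in (10,42,71,92)])
```

```text
caddy 0.91 px [270. 196.] ctr [612. -23.  16.] [[647.0, 88.0], [708.0, -90.0], [577.0, -133.0], [517.0, 43.0]] [(188, -71.2), (137, -161.7)]
column 0.77 px [154. 217.] ctr [564. 306.  10.] [[497.0, 337.0], [638.0, 297.0], [632.0, 275.0], [491.0, 315.0]] [(146, -15.9), (23, -106.6)]
column 0.58 px [132. 153.] ctr [748. 364.  10.] [[688.0, 409.0], [820.0, 340.0], [808.0, 319.0], [676.0, 387.0]] [(149, -27.3), (25, -118.3)]
white 160 [131.4 152.6] [[749.0, 366.0], [742.0, 356.0], [737.0, 347.0], [732.0, 338.0]]
white 11 [252.8 178.4] [[665.0, 24.0], [661.0, 23.0], [658.0, 23.0], [655.0, 22.0]]
white 15 [243.2 181.9] [[656.0, 51.0], [652.0, 50.0], [649.0, 49.0], [646.0, 47.0]]
white 123 [375.1 204.1] [[583.0, -316.0], [581.0, -306.0], [580.0, -299.0], [579.0, -291.0]]
white 232 [153.3 217.6] [[563.0, 307.0], [562.0, 298.0], [561.0, 290.0], [560.0, 283.0]]
white 239 [436.3 206. ] [[572.0, -486.0], [571.0, -471.0], [570.0, -460.0], [569.0, -448.0]]
white 3 [ 97.  195.7] [[629.0, 465.0], [626.0, 452.0], [624.0, 441.0], [621.0, 429.0]]
white 320 [ 95.  210.9] [[586.0, 471.0], [585.0, 457.0],
[... 1275 characters left out ...]
53.0, 715.0], [279.0, 717.0], [297.0, 719.0]]
scene white 51 [497.5 308.2] [[266.0, 721.0], [293.0, 723.0], [317.0, 725.0], [335.0, 727.0]]
scene white 22 [300.  308.5] [[689.0, 386.0], [704.0, 397.0], [718.0, 408.0], [727.0, 415.0]]
scene white 91 [272.7 314.5] [[760.0, 353.0], [772.0, 366.0], [784.0, 377.0], [793.0, 385.0]]
scene white 1 [351. 312.] [[589.0, 480.0], [606.0, 488.0], [622.0, 497.0], [634.0, 503.0]]
scene white 54 [491.9 318.8] [[307.0, 729.0], [333.0, 731.0], [356.0, 733.0], [373.0, 734.0]]
scene white 15 [510.2 316.4] [[262.0, 756.0], [289.0, 757.0], [313.0, 758.0], [331.0, 759.0]]
scene white 53 [507.6 328.2] [[300.0, 770.0], [325.0, 771.0], [349.0, 772.0], [366.0, 772.0]]
```

View pics/conf.png

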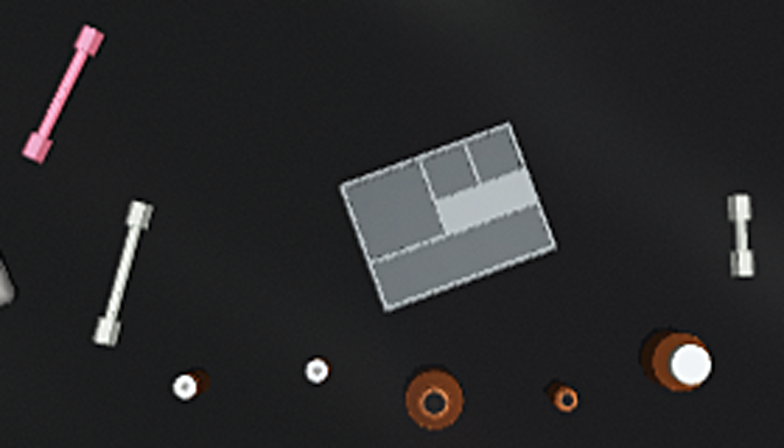

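The enlarged crop confirms it. Crop pixels: long steel column (123,272), tall capped vial (187,386), short capped vial (317,370), capped bottle (690,363). The open bottle (434,400), open vial (566,399), short column (740,235) and pink column (63,95) stay where they are. Moving out over the bench now.

```bash
cat > go.py <<'E'
import sys
from h import *
def report(x,y,z,psi=None):
    s=env.state(); p=np.array(s["eef_pos"]); yaw=s["tcp_rot"][2]
    d=np.array([x,y,z])-p; c,n=np.cos(yaw),np.sin(yaw)
    t=np.array([c*d[0]+n*d[1], n*d[0]-c*d[1], -d[2]])/60
    print("t",round(s["t"],2),"pos",np.round(p,1),"rot",np.round(np.degrees(s["tcp_rot"]),1),"open",round(s["opening"],3),"F",np.round(s["ft_force"],1),"grip",round(s["grip_force"],1),"j6",round(s["joints"][5],2))
    print("shift units now:",np.round(t,2), "" if psi is None else ("turn units %.2f"%(-((psi-np.degrees(yaw)+180)%360-180)/5)))
if __name__=="__main__": report(*map(float,sys.argv[1:]))
E
python3 -m inch '[[[0.73,-0.69,0],0,-1],[[0.73,-0.69,0],0,-1],[[0.73,-0.69,0],0,-1],[[0.73,-0.69,0],0,-1],[[0.73,-0.69,0],0,-1],[[0.73,-0.69,0],0,-1],[[0.73,-0.69,0],0,-1],[[0.73,-0.69,0],0,-1],[[0.73,-0.69,0],0,-1],[[0.73,-0.69,0],0,-1]]'
python3 go.py 480 150 260 164
```

```text
t: 2.55
eef_pos: [477.2, -95.8, 214.9]
tcp_rot: [3.141, -0.001, 0.247]
ft_force: [0.6, -0.6, -0.2]
opening: 1.001
grip_force: 0.0
t 2.55 pos [477.2 -95.8 214.9] rot [180.   -0.   14.1] open 1.001 F [ 0.6 -0.6 -0.2] grip 0.0 j6 0.99
shift units now: [ 1.05 -3.96 -0.75] turn units -29.97
```

```bash
python3 -m inch '[[[0.15,-0.45,0],0,-1],[[0.15,-0.45,0],0,-1],[[0.15,-0.45,0],0,-1],[[0.15,-0.45,0],0,-1],[[0.15,-0.45,0],0,-1],[[0.15,-0.45,0],0,-1],[[0.15,-0.45,0],0,-1],[[0.15,-0.45,0],0,-1],[[0.15,-0.45,0],0,-1],[[0.15,-0.45,0],0,-1]]' >/dev/null
for i in 1 2 3; do python3 -m inch '[[[0,0,-0.03],-1,-1],[[0,0,-0.03],-1,-1],[[0,0,-0.03],-1,-1],[[0,0,-0.03],-1,-1],[[0,0,-0.03],-1,-1],[[0,0,-0.03],-1,-1],[[0,0,-0.03],-1,-1],[[0,0,-0.03],-1,-1],[[0,0,-0.03],-1,-1],[[0,0,-0.03],-1,-1]]' >/dev/null; done
python3 - <<'E'
from h import *
from go import report
report(563,306,200,164)
p=eyes.read_camera("wrist"); save(p,"w1.png")
E=np.array(p["extrinsics"]); print(p["fx"],"cam",np.round(-E[:3,:3].T@E[:3,3]),"fwd",np.round(E[2,:3],2),"right",np.round(E[0,:3],2))
for o in ["tall_vial","short_vial","column","caddy"]:
    for d in eyes.spot_point(o,p)[:3]: print(o,round(d["score"],2),np.round(d["centre"]),np.round(unproj(p,d["centre"],10 if o=="column" else 0)))
E
```

```text
t 7.55 pos [497.6 186.2 268.7] rot [-180.     0.   164.3] open 0.996 F [ 1.   0.3 -1. ] grip 0.0 j6 -1.06
shift units now: [-0.51  2.22  1.15] turn units 0.06
331.39954962733697 cam [420. 209. 439.] fwd [ 0.28 -0.08 -0.96] right [ 0.27  0.96 -0.  ]
tall_vial 0.98 [113. 286.] [454. 237.   0.]
short_vial 0.72 [147. 195.] [463. 110.   0.]
short_vial 0.52 [149. 105.] [434.  -7.   0.]
column 0.94 [182. 358.] [567. 307.  10.]
column 0.62 [288. 419.] [750. 363.  10.]
caddy 0.94 [270. 142.] [616. -26.   0.]
```

View pics/w1.png

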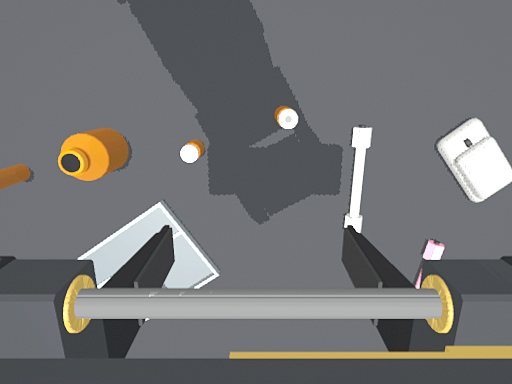

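The wrist picture shows the long column at (357,178) unoccluded, the tall vial at (287,117), the short vial at (192,152) and part of the caddy at (150,250). Next I measure the column closely.

Run:
```python
from h import *
from go import report
p=eyes.read_camera("wrist")
d=eyes.cut_out("column",p)[0]; print(d["score"])
ys,xs=np.nonzero(d["mask"])
W=np.array([unproj(p,(y,x),10)[:2] for y,x in zip(ys,xs)])
c,wh,a=cv2.minAreaRect(W.astype(np.float32)); print("rect",c,wh,a)
u,s,v=np.linalg.svd(W-W.mean(0),full_matrices=False); print("axis",np.degrees(np.arctan2(v[0,1],v[0,0])),W.mean(0))
ax=v[0]; 
pr=(W-W.mean(0))@ax; mid=W.mean(0)+ax*(pr.max()+pr.min())/2; print("mid",mid,"len",np.ptp(pr))
report(*mid,200,164)
```

```text
0.7
rect (715.669189453125, 381.0041809082031) (22.011131286621094, 75.34967803955078) 65.11958312988281
axis -23.426574407344724 [694.93353729 389.95460592]
mid [715.53837577 381.02674744] len 75.27183033299872
t 7.9 pos [497.6 186.2 268.5] rot [-180.    -0.   164.1] open 1.001 F [-0.7 -0.   0. ] grip 0.0 j6 -1.06
shift units now: [-2.6   4.12  1.14] turn units 0.01
```

```bash
cat >> h.py <<'E'
def colpose(p,near,z=10,name="column"):
    ds=eyes.cut_out(name,p)
    d=min(ds,key=lambda d:np.hypot(*(unproj(p,d["centre"],z)[:2]-near)))
    ys,xs=np.nonzero(d["mask"]); W=np.array([unproj(p,(y,x),z)[:2] for y,x in zip(ys,xs)])
    c,wh,a=cv2.minAreaRect(W.astype(np.float32))
    v=np.linalg.svd(W-W.mean(0),full_matrices=False)[2][0]; pr=(W-W.mean(0))@v
    return dict(score=d["score"],n=len(xs),rect=np.round([*c,*wh,a],1),axis=np.degrees(np.arctan2(v[1],v[0]))%180,mean=W.mean(0),mid=W.mean(0)+v*(pr.max()+pr.min())/2,len=np.ptp(pr))
E
python3 - <<'E'
from h import *
from go import report
p=eyes.read_camera("wrist"); print(colpose(p,[564,306]))
p=eyes.read_camera("top"); print(colpose(p,[564,306]))
report(565,306,120,164)
E
```

```text
{'score': 0.96, 'n': 1208, 'rect': array([564.2, 305.2,  22.8, 146. ,  73.6]), 'axis': np.float64(164.03303693057637), 'mean': array([557.46736626, 307.37405084]), 'mid': array([564.30213985, 305.41847534]), 'len': np.float64(146.03790622672483)}
{'score': 0.59, 'n': 135, 'rect': array([597.6, 299.7,  22.2,  79.7,  67.2]), 'axis': np.float64(163.5680319973065), 'mean': array([603.85406999, 294.5661437 ]), 'mid': array([596.3966261 , 296.76551082]), 'len': np.float64(79.76680165569448)}
t 8.1 pos [497.6 186.2 268.6] rot [-180.    -0.   164.1] open 0.996 F [-0.1 -0.2  0.1] grip 0.0 j6 -1.06
shift units now: [-0.53  2.23  2.48] turn units 0.02
```

```bash
python3 -m inch '[[[-0.06,0.28,0.3],0,-1],[[-0.06,0.28,0.3],0,-1],[[-0.06,0.28,0.3],0,-1],[[-0.06,0.28,0.3],0,-1],[[-0.06,0.28,0.3],0,-1],[[-0.06,0.28,0.3],0,-1],[[-0.06,0.28,0.3],0,-1],[[-0.09,0.26,0.3],0,-1],[[0,0,0.3],0,-1],[[0,0,0],0,-1]]' >/dev/null
python3 go.py 564.3 305.4 6 164
```

```text
t 9.35 pos [562.3 305.7 104.2] rot [-179.9   -0.2  164.2] open 1.0 F [-1.   0.1 -0.2] grip 0.0 j6 -0.9
shift units now: [-0.03  0.    1.64] turn units 0.03
```

```bash
python3 -m inch '[[[-0.03,0,0.25],0,-1],[[0,0,0.25],0,-1],[[0,0,0.25],0,-1],[[0,0,0.25],0,-1],[[0,0,0.25],0,-1],[[0,0,0.2],0,-1],[[0,0,0.1],0,-1],[[0,0,0.08],0,-1],[[0,0,0],0,-1],[[0,0,0],0,-1]]' 
python3 -m inch '[[[0,0,0],0,1],[[0,0,0],0,1],[[0,0,0],0,1],[[0,0,0],0,1],[[0,0,0],0,1],[[0,0,0],0,1],[[0,0,0],0,1],[[0,0,0],0,1],[[0,0,0],0,1],[[0,0,0],0,1]]' >/dev/null
python3 go.py 563 305.4 250 164
```

```text
t: 10.6
eef_pos: [565.4, 305.5, 9.2]
tcp_rot: [3.141, 0.001, 2.865]
ft_force: [0.1, 0.3, 0.6]
opening: 0.998
grip_force: 0.0
t 11.85 pos [565.2 305.4   8.8] rot [-180.    -0.   164.1] open 0.118 F [ 0.2  0.4 -0.4] grip 30.0 j6 -0.9
shift units now: [ 0.03 -0.01 -4.02] turn units 0.03
```

```bash
python3 -m inch '[[[0,0,0],0,0.3],[[0,0,0],0,0.3],[[0,0,0.05],0,0.3],[[0,0,0.04],0,0.3],[[0,0,0],0,1],[[0,0,0],0,1],[[0,0,0],0,1],[[0,0,0],0,1],[[0,0,0],0,1],[[0,0,0],0,1]]'
python3 go.py 563 305.4 250 164
```

```text
t: 13.1
eef_pos: [565.2, 305.4, 3.4]
tcp_rot: [-3.142, 0.0, 2.865]
ft_force: [0.5, -0.2, 0.2]
opening: 0.119
grip_force: 30.0
t 13.1 pos [565.2 305.4   3.4] rot [-180.     0.   164.1] open 0.119 F [ 0.5 -0.2  0.2] grip 30.0 j6 -0.9
shift units now: [ 0.04 -0.01 -4.11] turn units 0.03
```

```bash
python3 -m inch '[[[0,0,-0.1],0,1],[[0,0,-0.3],0,1],[[0,0,-0.5],0,1],[[0,0,-0.5],0,1],[[0,0,-0.5],0,1],[[-0.1,-0.1,-0.5],0,1],[[-0.2,-0.3,-0.5],0,1],[[-0.2,-0.3,-0.5],0,1],[[-0.2,-0.3,-0.5],0,1],[[-0.2,-0.3,-0.4],0,1]]' >/dev/null
python3 -m inch '[[[-0.16,-0.26,0],0,1],[[-0.16,-0.25,0],0,1],[[-0.16,-0.25,0],0,1],[[-0.16,-0.25,0],0,1],[[-0.16,-0.25,0],0,1],[[0,0,0],0,1],[[0,0,0],0,1],[[0,0,0],0,1],[[0,0,0],0,1],[[0,0,0],0,1]]' >/dev/null
python3 - <<'E'
from h import *
from go import report
report(612,-23,200,108)
p=eyes.read_camera("wrist"); save(p,"w2.png")
for d in eyes.cut_out("caddy",p)[:2]:
    m=d["mask"].astype(np.uint8); c=max(cv2.findContours(m,0,1)[0],key=cv2.contourArea)[:,0]
    W=np.array([unproj(p,(y,x),16)[:2] for x,y in c]).astype(np.float32); print(d["score"],len(c),cv2.minAreaRect(W))
for d in eyes.spot_point("caddy",p)[:2]: print(d["score"],d["centre"],unproj(p,d["centre"],0))
p=eyes.read_camera("top"); d=eyes.cut_out("caddy",p)[0]
E
```

```text
t 15.6 pos [621.2 130.1 261.4] rot [-180.     0.   164.2] open 0.116 F [ 0.   0.8 -2.1] grip 30.0 j6 -1.19
shift units now: [-0.55 -2.5   1.02] turn units 11.23
0.81 378 ((612.0310668945312, -20.988426208496094), (134.6142120361328, 186.89451599121094), 18.589685440063477)
0.9 [181.1, 145.4] [611.85469719 -24.07404395   0.        ]
0.25 [250.0, 256.9] [751.14798643  92.38042347   0.        ]
```

View pics/w2.png

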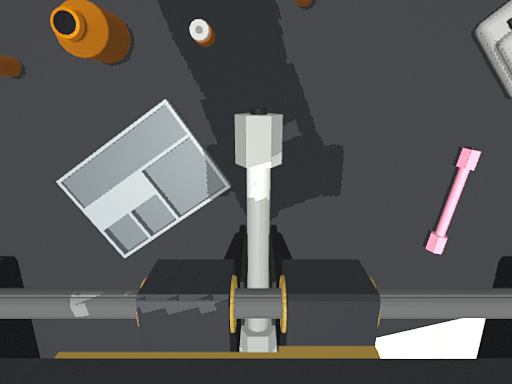

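The picture shows the column gripped at mid-tube (258,170). The caddy is unobstructed, with outer top corners at about (165,99), (57,182), (124,257) and (230,187). I'll fit the caddy pose to those.

Run:
```python
from h import *
p=eyes.read_camera("wrist")
g=cv2.cvtColor(p["pixels"],cv2.COLOR_RGB2GRAY)
C=np.array([[165,99],[57,182],[124,257],[230,187]],np.float32).reshape(-1,1,2)
C=cv2.cornerSubPix(g,C,(4,4),(-1,-1),(3,30,.01))[:,0]; print(C)
W=np.array([unproj(p,(y,x),16)[:2] for x,y in C])
# model: caddy corners  (-x,+y),(-x,-y),(+x,-y),(+x,+y)
M=np.array([[-67,91],[-67,-91],[67,-91],[67,91]],float)
print(np.round(W,1))
wc=W.mean(0);H=M.T@(W-wc);th=np.arctan2(H[0,1]-H[1,0],H[0,0]+H[1,1]);R=np.array([[np.cos(th),-np.sin(th)],[np.sin(th),np.cos(th)]])
print("centre",wc,"yaw",np.degrees(th),"resid",np.round(W-wc-M@R.T,1))
for n,q in dict(trough=(-41,0),large=(24,48),middle=(41,-17),corner=(41,-65)).items(): print(n,np.round(wc+R@q,1))
# carried column
```

```text
[[164.85672   98.29823 ]
 [ 55.743984 181.16032 ]
 [124.43446  257.81482 ]
 [230.30109  186.68857 ]]
[[ 519.1   42.8]
 [ 577.6 -129.6]
 [ 704.6  -86.4]
 [ 646.6   85.9]]
centre [611.9787525 -21.8475833] yaw 18.704544029645877 resid [[-0.2 -0.1]
 [-0.1 -0.1]
 [-0.   0.2]
 [ 0.3  0.1]]
trough [573.1 -35. ]
large [619.3  31.3]
middle [656.3 -24.8]
corner [671.7 -70.3]
```

```bash
python3 -m inch '[[[0,0,0],0.5,1],[[0,0,0],1,1],[[0,0,0],1,1],[[0,0,0],1,1],[[0,0,0],1,1],[[0,0,0],1,1],[[0,0,0],1,1],[[0,0,0],1,1],[[0,0,0],1,1],[[0,0,0],1,1]]' >/dev/null
python3 -m inch '[[[0,0,0.1],1,1],[[0,0,0.1],0.6,1],[[0,0,0.1],0,1],[[0,0,0.2],0,1],[[0,0,0.2],0,1],[[0,0,0.2],0,1],[[0,0,0.2],0,1],[[0,0,0.2],0,1],[[0,0,0.2],0,1],[[0,0,0],0,1]]' >/dev/null
python3 go.py 573.1 -35 80 108.7
```

```text
t 18.4 pos [621.  129.8 170.3] rot [-179.9   -0.   108.6] open 0.119 F [ 0.7  1.  -1.8] grip 30.0 j6 -0.22
shift units now: [-2.35 -1.63  1.5 ] turn units -0.01
```

```bash
python3 -m inch '[[[-0.2,-0.14,0],0,1],[[-0.3,-0.21,0.05],0,1],[[-0.3,-0.21,0.05],0,1],[[-0.3,-0.21,0.1],0,1],[[-0.3,-0.21,0.2],0,1],[[-0.3,-0.21,0.2],0,1],[[-0.3,-0.21,0.3],0,1],[[-0.25,-0.16,0.3],0,1],[[-0.1,-0.07,0.3],0,1],[[0,0,0],0,1]]' >/dev/null
python3 go.py 573.1 -35 15.6 108.7
```

```text
t 19.65 pos [572.7 -36.   79.9] rot [-1.799e+02 -1.000e-01  1.086e+02] open 0.119 F [ 0.6 -0.6 -0.6] grip 30.0 j6 -0.5
shift units now: [0.01 0.01 1.07] turn units -0.02
```

```bash
python3 -m inch '[[[0.01,0.01,0.2],0,1],[[0,0,0.2],0,1],[[0,0,0.2],0,1],[[0,0,0.2],0,1],[[0,0,0.12],0,1],[[0,0,0.07],0,1],[[0,0,0.03],0,1],[[0,0,0.03],0,1],[[0,0,0],0,1],[[0,0,0],0,1]]' 
python3 go.py 573.1 -35 15.4 108.7
```

```text
t: 20.9
eef_pos: [574.2, -34.3, 18.6]
tcp_rot: [3.141, 0.0, 1.896]
ft_force: [-0.2, 0.6, -1.4]
opening: 0.118
grip_force: 30.0
t 20.9 pos [574.2 -34.3  18.6] rot [180.    0.  108.6] open 0.118 F [-0.2  0.6 -1.4] grip 30.0 j6 -0.5
shift units now: [-0.   -0.02  0.05] turn units -0.01
```

```bash
python3 -m inch '[[[0,0,0.02],0,1],[[0,0,0.02],0,1],[[0,0,0.02],0,1],[[0,0,0],0,1],[[0,0,0],0,0.4],[[0,0,0],0,0.4],[[0,0,0],0,0.4],[[0,0,0],0,0.4],[[0,0,0],0,0.4],[[0,0,0],0,0.4]]' 
python3 go.py 573.1 -35 15.4 108.7
```

```text
t: 22.15
eef_pos: [574.1, -34.3, 14.8]
tcp_rot: [-3.142, 0.0, 1.896]
ft_force: [0.1, 0.2, 0.3]
opening: 0.3
grip_force: 0.0
t 22.15 pos [574.1 -34.3  14.8] rot [-180.     0.   108.6] open 0.3 F [0.1 0.2 0.3] grip 0.0 j6 -0.5
shift units now: [-0.01 -0.02 -0.01] turn units -0.01
```

```bash
python3 -m inch '[[[0,0,-0.1],0,0.3],[[0,0,-0.4],0,0],[[0,0,-0.5],0,-1],[[0,0,-0.6],0,-1],[[0,0,-0.6],0,-1],[[-0.2,-0.2,-0.5],0,-1],[[-0.4,-0.4,-0.4],0,-1],[[-0.4,-0.4,-0.3],0,-1],[[-0.3,-0.35,0],0,-1],[[0,0,0],0,-1]]' >/dev/null
python3 - <<'E'
from h import *
from go import report
report(463,-237,230,108.7)
p=eyes.read_camera("wrist"); save(p,"w3.png")
print(colpose(p,[573,-35],22))
E
```

```text
t 23.4 pos [ 521.6 -135.2  219.5] rot [180.    0.  108.5] open 1.002 F [ 0.8 -0.3  0.2] grip 0.0 j6 -0.7
shift units now: [-1.3  -1.47 -0.18] turn units -0.04
{'score': 0.83, 'n': 2195, 'rect': array([574.4, -34.8,  23.1, 150.8,  18.4]), 'axis': np.float64(108.39101917242881), 'mean': array([572.63729682, -29.10362348]), 'mid': array([574.5144536 , -34.74951949]), 'len': np.float64(150.75582913101806)}
```

View pics/w3.png

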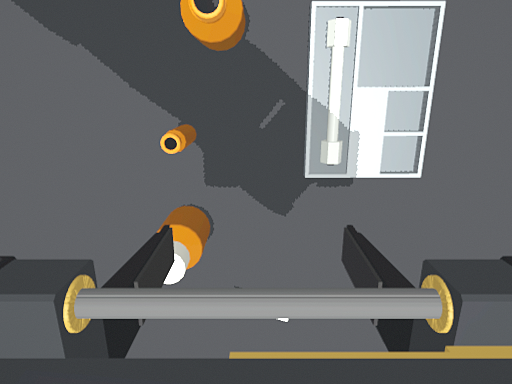

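The column lies in the trough, from nut (339,32) to nut (331,152), parallel to the walls and clear of them. The bottle's cap at (175,268) is partly behind a finger. Moving over it.

```bash
python3 -m inch '[[[-0.1,-0.1,0],0,-1],[[-0.2,-0.2,0],0,-1],[[-0.2,-0.25,0],0,-1],[[-0.2,-0.25,0],0,-1],[[-0.2,-0.25,0],0,-1],[[-0.2,-0.22,0],0,-1],[[-0.2,-0.2,0],0,-1],[[0,0,0],0,-1],[[0,0,0],0,-1],[[0,0,0],0,-1]]' >/dev/null
python3 - <<'E'
from h import *
from go import report
p=eyes.read_camera("wrist"); save(p,"w4.png")
im=p["pixels"].astype(int)
m=((im.min(2)>170)).astype(np.uint8); m[250:]=0
n,l,st,ce=cv2.connectedComponentsWithStats(m)
for i in range(1,n):
    if st[i,4]>100: print("white",st[i],np.round(ce[i],1),np.round(unproj(p,ce[i][::-1],105)))
for d in eyes.spot_point("bottle",p)[:2]: print(d["score"],d["centre"],unproj(p,d["centre"],0))
report(463,-237,73,108.7)
E
```

```text
white [ 387    0  125  110 8641] [438.6  56.8] [566. -86. 105.]
white [ 237  167   39   43 1345] [256.  188.6] [ 463. -236.  105.]
white [299 236  31  14 239] [310.4 244.3] [ 529. -272.  105.]
0.62 [167.5, 257.8] [ 465.74683089 -239.79776208    0.        ]
t 24.85 pos [ 463.9 -235.7  218.8] rot [180.    0.  108.7] open 0.998 F [-0.2 -0.  -0.2] grip 0.0 j6 -0.92
shift units now: [-0.02 -0.02  2.43] turn units -0.00
```

View pics/w4.png

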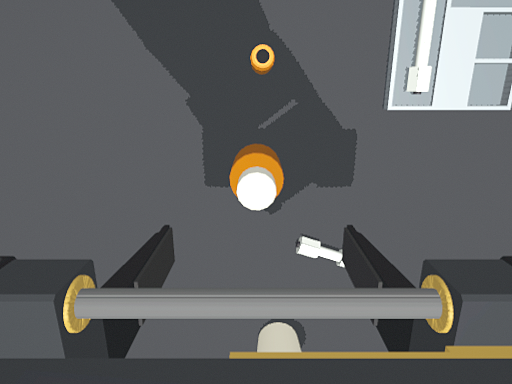

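The white cap (256,189) sits midway between the open fingers, and the measured cap centre is (463,-236). Descending onto the cap.

```bash
python3 -m inch '[[[0,-0.02,0.3],0,-1],[[0,0,0.35],0,-1],[[0,0,0.35],0,-1],[[0,0,0.35],0,-1],[[0,0,0.35],0,-1],[[0,0,0.3],0,-1],[[0,0,0.2],0,-1],[[0,0,0.15],0,-1],[[0,0,0.05],0,-1],[[0,0,0],0,-1]]' 
python3 -m inch '[[[0,0,0],0,1],[[0,0,0],0,1],[[0,0,0],0,1],[[0,0,0],0,1],[[0,0,0],0,1],[[0,0,0],0,1],[[0,0,0],0,1],[[0,0,0],0,1],[[0,0,0],0,1],[[0,0,0],0,1]]' >/dev/null
python3 go.py 463 -236 75 108.7
```

```text
t: 26.1
eef_pos: [462.6, -236.6, 75.0]
tcp_rot: [3.141, 0.0, 1.896]
ft_force: [-0.7, -0.5, -0.1]
opening: 1.0
grip_force: 0.0
t 27.35 pos [ 462.5 -236.6   74.8] rot [-180.     0.   108.6] open 0.378 F [-1.4  0.3  0.1] grip 30.0 j6 -0.93
shift units now: [ 0.01  0.01 -0.  ] turn units -0.01
```

```bash
python3 -m inch '[[[0,0,-0.05],0,1],[[0,0,-0.1],0,1],[[0,0,-0.2],0,1],[[0,0,-0.3],0,1],[[0,0,-0.3],0,1],[[0,0,-0.3],0,1],[[0.05,0.05,-0.2],0,1],[[0.1,0.12,-0.1],0,1],[[0.2,0.24,0],0,1],[[0.25,0.3,0],0,1]]' >/dev/null
python3 -m inch '[[[0.3,0.35,0],0,1],[[0.35,0.4,0],0,1],[[0.35,0.4,0],0,1],[[0.35,0.4,0],0,1],[[0.35,0.4,0],0,1],[[0.35,0.4,0],0,1],[[0.35,0.4,0],0,1],[[0.25,0.28,0],0,1],[[0.15,0.16,0],0,1],[[0,0,0],0,1]]' >/dev/null
python3 go.py 619.3 31.3 79 108.7
```

```text
t 29.85 pos [619.   32.1 167.5] rot [-180.    -0.   108.7] open 0.376 F [ 0.  -0.4 -2.1] grip 30.0 j6 -0.38
shift units now: [-0.01  0.    1.47] turn units -0.00
```

```bash
python3 -m inch '[[[-0.01,0,0.1],0,1],[[0,0,0.2],0,1],[[0,0,0.25],0,1],[[0,0,0.25],0,1],[[0,0,0.2],0,1],[[0,0,0.2],0,1],[[0,0,0.1],0,1],[[0,0,0.08],0,1],[[0,0,0.04],0,1],[[0,0,0],0,1]]' 
python3 go.py 619.3 31.3 79 108.7
```

```text
t: 31.1
eef_pos: [619.3, 31.0, 82.7]
tcp_rot: [3.141, 0.0, 1.896]
ft_force: [0.5, 0.7, -1.4]
opening: 0.373
grip_force: 30.0
t 31.1 pos [619.3  31.   82.7] rot [180.    0.  108.6] open 0.373 F [ 0.5  0.7 -1.4] grip 30.0 j6 -0.38
shift units now: [0.01 0.   0.06] turn units -0.01
```

```bash
python3 -m inch '[[[0,0,0.02],0,1],[[0,0,0.02],0,1],[[0,0,0.02],0,1],[[0,0,0.01],0,1],[[0,0,0],0,1],[[0,0,0],0,1],[[0,0,0],0,1],[[0,0,0],0,1],[[0,0,0],0,1],[[0,0,0],0,1]]' 
python3 go.py 619.3 31.3 79 108.7
```

```text
t: 32.35
eef_pos: [619.3, 31.0, 78.8]
tcp_rot: [3.141, 0.0, 1.896]
ft_force: [-1.9, 0.1, 5.2]
opening: 0.374
grip_force: 30.0
t 32.35 pos [619.3  31.   78.8] rot [180.    0.  108.6] open 0.374 F [-1.9  0.1  5.2] grip 30.0 j6 -0.38
shift units now: [ 0.01  0.   -0.  ] turn units -0.01
```

```bash
python3 -m inch '[[[0,0,0],0,0],[[0,0,0],0,-0.5],[[0,0,0],0,-1],[[0,0,0],0,-1],[[0,0,0],0,-1],[[0,0,-0.1],0,-1],[[0,0,-0.3],0,-1],[[0,0,-0.6],0,-1],[[0,0,-0.6],0,-1],[[0,0,-0.6],0,-1]]' >/dev/null
python3 -m inch '[[[0.1,-0.05,-0.3],0,-1],[[0.4,-0.15,0],0,-1],[[0.5,-0.2,0],0,-1],[[0.6,-0.2,0],0,-1],[[0.6,-0.2,0],0,-1],[[0.6,-0.2,0],0,-1],[[0.6,-0.25,0],0,-1],[[0.4,-0.18,0],0,-1],[[0.29,-0.1,0],0,-1],[[0,0,0],0,-1]]' >/dev/null
python3 - <<'E'
from h import *
from go import report
p=eyes.read_camera("wrist"); save(p,"w5.png")
im=p["pixels"].astype(int)
m=((im.min(2)>150)&(np.ptp(im,axis=2)<40)).astype(np.uint8); m[240:]=0
n,l,st,ce=cv2.connectedComponentsWithStats(m)
for i in range(1,n):
    if st[i,4]>60: print("white",st[i],np.round(ce[i],1),np.round(unproj(p,ce[i][::-1],75)))
for o in ["tall_vial","bottle"]:
  for d in eyes.spot_point(o,p)[:2]: print(o,d["score"],np.round(d["centre"]),unproj(p,d["centre"],0 if o!="bottle" else 4))
q=eyes.read_camera("top")
for d in eyes.spot_point("bottle",q)[:3]: print("top bottle",d["score"],np.round(d["centre"]),unproj(q,d["centre"],4))
report(454,234,35,108.7)
E
```

```text
white [ 391    0  105   38 3459] [440.7  16.9] [558. 424.  75.]
white [491  92  21  29 347] [504.  106.4] [651. 375.  75.]
white [248 169  22  22 364] [258.3 179.8] [454. 233.  75.]
tall_vial 0.93 [164. 260.] [455.85207575 233.96460495   0.        ]
bottle 0.61 [334. 324.] [621.87423228  30.26059785   4.        ]
bottle 0.34 [314. 188.] [4.29865391e+02 3.81228507e-01 4.00000000e+00]
top bottle 0.55 [196. 248.] [616.97760244  38.68165675   4.        ]
t 35.1 pos [454.2 233.6 228.2] rot [-180.     0.   108.6] open 0.997 F [ 0.1 -0.   0.2] grip 0.0 j6 0.02
shift units now: [ 0.01 -0.    3.22] turn units -0.02
```

View pics/w5.png

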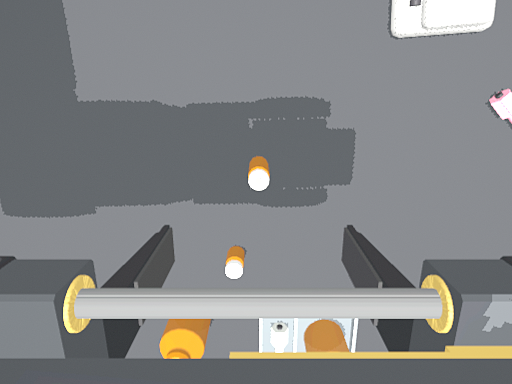

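The tall capped vial (258,175) sits midway between the fingers. The short vial (235,262) is behind it and clear, and the bottle stands in the large bay at (325,335). Descending.

```bash
python3 -m inch '[[[0,0,0.2],0,-1],[[0,0,0.4],0,-1],[[0,0,0.5],0,-1],[[0,0,0.5],0,-1],[[0,0,0.5],0,-1],[[0,0,0.4],0,-1],[[0,0,0.3],0,-1],[[0,0,0.2],0,-1],[[0,0,0.2],0,-1],[[0,0,0],0,-1]]' 
python3 -m inch '[[[0,0,0],0,1],[[0,0,0],0,1],[[0,0,0],0,1],[[0,0,0],0,1],[[0,0,0],0,1],[[0,0,0],0,1],[[0,0,0],0,1],[[0,0,0],0,1],[[0,0,0],0,1],[[0,0,0],0,1]]' >/dev/null
python3 go.py 454.5 233.5 35 108.7
```

```text
t: 36.35
eef_pos: [453.5, 234.0, 35.7]
tcp_rot: [-3.14, 0.0, 1.896]
ft_force: [0.1, -0.2, -0.5]
opening: 0.998
grip_force: 0.0
t 37.6 pos [453.8 234.2  36.4] rot [180.    0.  108.6] open 0.234 F [-0.3  0.5 -0.1] grip 30.0 j6 0.02
shift units now: [-0.01  0.01  0.02] turn units -0.01
```

```bash
python3 -m inch '[[[0,0,-0.05],0,1],[[0,0,-0.2],0,1],[[0,0,-0.4],0,1],[[0,0,-0.5],0,1],[[0,0,-0.5],0,1],[[0,0,-0.5],0,1],[[0,0,-0.4],0,1],[[-0.1,0.04,-0.3],0,1],[[-0.2,0.07,-0.15],0,1],[[-0.4,0.14,0],0,1]]' >/dev/null
python3 -m inch '[[[-0.5,0.17,0],0,1],[[-0.6,0.21,0],0,1],[[-0.6,0.21,0],0,1],[[-0.6,0.21,0],0,1],[[-0.6,0.21,0],0,1],[[-0.6,0.21,0],0,1],[[-0.5,0.18,0],0,1],[[-0.3,0.11,0],0,1],[[-0.15,0.05,0],0,1],[[0,0,0],0,1]]' >/dev/null
python3 go.py 656.3 -24.8 40 108.7
```

```text
t 40.1 pos [655.3 -23.9 216.3] rot [-180.    -0.   108.6] open 0.232 F [-0.5  1.  -0.4] grip 30.0 j6 -0.46
shift units now: [-0.02  0.01  2.94] turn units -0.01
```

```bash
python3 -m inch '[[[-0.02,0.01,0.2],0,1],[[0,0,0.4],0,1],[[0,0,0.5],0,1],[[0,0,0.5],0,1],[[0,0,0.4],0,1],[[0,0,0.3],0,1],[[0,0,0.3],0,1],[[0,0,0.2],0,1],[[0,0,0.08],0,1],[[0,0,0],0,1]]' 
python3 go.py 656.3 -24.8 40 108.7
```

```text
t: 41.35
eef_pos: [656.5, -24.9, 43.7]
tcp_rot: [3.141, 0.0, 1.896]
ft_force: [0.0, 0.3, -0.6]
opening: 0.233
grip_force: 30.0
t 41.35 pos [656.5 -24.9  43.7] rot [180.    0.  108.6] open 0.233 F [ 0.   0.3 -0.6] grip 30.0 j6 -0.46
shift units now: [ 0.   -0.    0.06] turn units -0.01
```

```bash
python3 -m inch '[[[0,0,0.02],0,1],[[0,0,0.02],0,1],[[0,0,0.02],0,1],[[0,0,0],0,1],[[0,0,0],0,1],[[0,0,0],0,1],[[0,0,0],0,1],[[0,0,0],0,1],[[0,0,0],0,1],[[0,0,0],0,1]]' 
python3 go.py 656.3 -24.8 40 108.7
```

```text
t: 42.6
eef_pos: [656.5, -24.9, 40.3]
tcp_rot: [3.141, 0.0, 1.896]
ft_force: [-1.1, -0.8, 5.5]
opening: 0.235
grip_force: 30.0
t 42.6 pos [656.5 -24.9  40.3] rot [180.    0.  108.6] open 0.235 F [-1.1 -0.8  5.5] grip 30.0 j6 -0.46
shift units now: [ 0.   -0.    0.01] turn units -0.01
```

```bash
python3 -m inch '[[[0,0,0],0,0.3],[[0,0,0],0,0],[[0,0,0],0,0],[[0,0,0],0,0],[[0,0,-0.1],0,0],[[0,0,-0.3],0,0],[[0,0,-0.6],0,0],[[0,0,-0.6],0,-1],[[0,0,-0.6],0,-1],[[0,0,-0.6],0,-1]]' >/dev/null
python3 -m inch '[[[0.1,-0.08,-0.2],0,-1],[[0.3,-0.2,0],0,-1],[[0.4,-0.3,0],0,-1],[[0.45,-0.35,0],0,-1],[[0.45,-0.35,0],0,-1],[[0.45,-0.33,0],0,-1],[[0.45,-0.33,0],0,-1],[[0.36,-0.25,0],0,-1],[[0.2,-0.15,0],0,-1],[[0,0,0],0,-1]]' >/dev/null
python3 - <<'E'
from h import *
from go import report
p=eyes.read_camera("wrist"); save(p,"w6.png")
im=p["pixels"].astype(int)
m=((im.min(2)>150)&(np.ptp(im,axis=2)<40)).astype(np.uint8); m[240:]=0
n,l,st,ce=cv2.connectedComponentsWithStats(m)
for i in range(1,n):
    if st[i,4]>60: print("white",st[i],np.round(ce[i],1),np.round(unproj(p,ce[i][::-1],46)))
for o in ["short_vial"]:
  for d in eyes.spot_point(o,p)[:3]: print(o,d["score"],np.round(d["centre"]),unproj(p,d["centre"],0))
report(463,110,15,108.7)
E
```

```text
white [250 163  20  21 326] [259.4 172.9] [465. 111.  46.]
white [284 229  60  11 659] [313.5 234. ] [545.  63.  46.]
white [356 229  39  11 345] [376.8 233.6] [612.  86.  46.]
short_vial 0.58 [163. 259.] [464.3368835  111.20323059   0.        ]
short_vial 0.56 [315. 183.] [ 433.00044644 -125.4299735     0.        ]
t 45.2 pos [463.3 109.7 220. ] rot [180.    0.  108.6] open 1.001 F [ 0.8 -0.3  0. ] grip 0.0 j6 -0.23
shift units now: [ 0.01 -0.    3.42] turn units -0.01
```

View pics/w6.png

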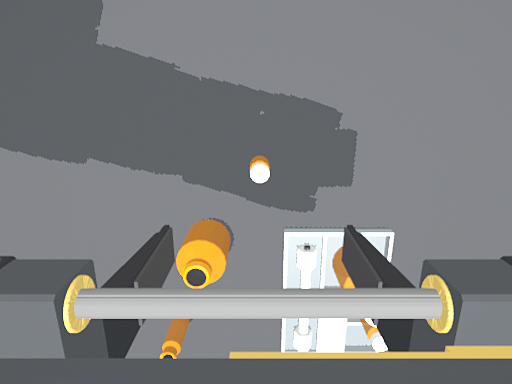

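The short capped vial (260,170) sits midway between the fingers, and the open bottle (203,250) is off to the side. Descending.

```bash
python3 -m inch '[[[0.02,0.02,0.2],0,-1],[[0,0,0.4],0,-1],[[0,0,0.5],0,-1],[[0,0,0.5],0,-1],[[0,0,0.5],0,-1],[[0,0,0.5],0,-1],[[0,0,0.4],0,-1],[[0,0,0.2],0,-1],[[0,0,0.15],0,-1],[[0,0,0.05],0,-1]]' 
python3 -m inch '[[[0,0,0],0,-1],[[0,0,0],0,1],[[0,0,0],0,1],[[0,0,0],0,1],[[0,0,0],0,1],[[0,0,0],0,1],[[0,0,0],0,1],[[0,0,0],0,1],[[0,0,0],0,1],[[0,0,0],0,1]]' >/dev/null
python3 go.py 464.3 111 15 108.7
```

```text
t: 46.45
eef_pos: [463.6, 111.4, 15.8]
tcp_rot: [-3.142, 0.0, 1.896]
ft_force: [-1.0, 0.3, -0.2]
opening: 1.002
grip_force: 0.0
t 47.7 pos [463.5 111.4  16. ] rot [180.    0.  108.6] open 0.231 F [0.8 0.2 0.3] grip 30.0 j6 -0.23
shift units now: [-0.01  0.01  0.02] turn units -0.01
```

```bash
python3 -m inch '[[[0,0,-0.05],0,1],[[0,0,-0.2],0,1],[[0,0,-0.5],0,1],[[0,0,-0.6],0,1],[[0,0,-0.6],0,1],[[0,0,-0.5],0,1],[[0,0,-0.4],0,1],[[-0.1,0.06,-0.3],0,1],[[-0.2,0.12,-0.2],0,1],[[-0.4,0.23,0],0,1]]' >/dev/null
python3 -m inch '[[[-0.5,0.29,0],0,1],[[-0.5,0.29,0],0,1],[[-0.5,0.29,0],0,1],[[-0.5,0.29,0],0,1],[[-0.5,0.29,0],0,1],[[-0.4,0.23,0],0,1],[[-0.25,0.15,0],0,1],[[-0.13,0.08,0],0,1],[[0,0,0],0,1],[[0,0,0],0,1]]' >/dev/null
python3 go.py 671.7 -70.3 20 108.7
```

```text
t 50.2 pos [671.3 -70.  217.1] rot [-180.    -0.   108.7] open 0.228 F [-0.2  0.4 -0.9] grip 30.0 j6 -0.53
shift units now: [-0.01  0.    3.28] turn units -0.01
```

```bash
python3 -m inch '[[[0,0,0.2],0,1],[[0,0,0.4],0,1],[[0,0,0.5],0,1],[[0,0,0.5],0,1],[[0,0,0.5],0,1],[[0,0,0.4],0,1],[[0,0,0.3],0,1],[[0,0,0.2],0,1],[[0,0,0.16],0,1],[[0,0,0.06],0,1]]' 
python3 -m inch '[[[0,0,0.02],0,1],[[0,0,0.02],0,1],[[0,0,0.02],0,1],[[0,0,0],0,1],[[0,0,0],0,1],[[0,0,0],0,1],[[0,0,0],0,1],[[0,0,0],0,1],[[0,0,0],0,1],[[0,0,0],0,1]]' 
python3 go.py 671.7 -70.3 20 108.7
```

```text
t: 51.45
eef_pos: [671.8, -70.3, 23.6]
tcp_rot: [3.142, 0.0, 1.896]
ft_force: [-0.4, -0.6, 0.4]
opening: 0.228
grip_force: 30.0
t: 52.7
eef_pos: [671.7, -70.4, 20.2]
tcp_rot: [-3.142, 0.0, 1.896]
ft_force: [-0.4, -0.2, 0.3]
opening: 0.234
grip_force: 30.0
t 52.7 pos [671.7 -70.4  20.2] rot [-180.     0.   108.6] open 0.234 F [-0.4 -0.2  0.3] grip 30.0 j6 -0.53
shift units now: [ 0. -0.  0.] turn units -0.01
```

```bash
python3 -m inch '[[[0,0,0.01],0,1],[[0,0,0],0,1],[[0,0,0],0,1],[[0,0,0],0,1],[[0,0,0],0,1],[[0,0,0],0,1],[[0,0,0],0,1],[[0,0,0],0,1],[[0,0,0],0,1],[[0,0,0],0,1]]' 
python3 go.py 671.7 -70.3 20 108.7
```

```text
t: 53.95
eef_pos: [671.8, -70.4, 20.0]
tcp_rot: [3.141, 0.0, 1.896]
ft_force: [-1.8, -0.8, 5.7]
opening: 0.232
grip_force: 30.0
t 53.95 pos [671.8 -70.4  20. ] rot [180.    0.  108.6] open 0.232 F [-1.8 -0.8  5.7] grip 30.0 j6 -0.53
shift units now: [ 0. -0. -0.] turn units -0.01
```

Contact at 5.7 N. I release, lift straight up and back off to look.

```bash
python3 -m inch '[[[0,0,0],0,0.3],[[0,0,0],0,0],[[0,0,0],0,0],[[0,0,0],0,0],[[0,0,-0.1],0,0],[[0,0,-0.3],0,0],[[0,0,-0.6],0,0],[[0,0,-0.6],0,0],[[0,0,-0.6],0,0],[[0,0,-0.6],0,0]]' >/dev/null
python3 -m inch '[[[-0.2,-0.1,-0.5],0,-1],[[-0.3,-0.2,-0.2],0,-1],[[-0.4,-0.3,0],0,-1],[[-0.4,-0.3,0],0,-1],[[-0.4,-0.3,0],0,-1],[[-0.3,-0.2,0],0,-1],[[0,0,0],0,-1],[[0,0,0],0,-1],[[0,0,0],0,-1],[[0,0,0],0,-1]]' >/dev/null
python3 - <<'E'
from h import *
from go import report
report(612,-22,200,108.7)
p=eyes.read_camera("wrist"); q=eyes.read_camera("scene")
a=cv2.resize(p["pixels"],(448,336)); b=cv2.resize(q["pixels"][160:270,180:300],(367,336),interpolation=cv2.INTER_CUBIC)[:,:350]
cv2.imwrite("pics/end.png",cv2.cvtColor(np.hstack([a,b]),cv2.COLOR_RGB2BGR))
print(colpose(p,[573,-35],22))
for o in ["bottle","tall_vial","short_vial"]:
  for n,i in (("w",p),("s",q)):
    for d in eyes.spot_point(o,i)[:3]: print(n,o,round(d["score"],2),np.round(d["centre"]),np.round(unproj(i,d["centre"],4),1))
E
```

```text
t 56.45 pos [ 630.7 -210.2  229.6] rot [-180.     0.   108.7] open 0.999 F [ 0.3 -0.4 -0.8] grip 0.0 j6 -0.75
shift units now: [3.07 0.71 0.49] turn units -0.00
{'score': 0.8, 'n': 982, 'rect': array([588.4, -76.1,  23. ,  61.7,  18.3]), 'axis': np.float64(107.60655297705526), 'mean': array([589.63666192, -80.41822458]), 'mid': array([588.2662378 , -76.09981408]), 'len': np.float64(61.80465194956688)}
s bottle 0.89 [222. 238.] [627.2  34.8   4. ]
w tall_vial 0.63 [ 10. 335.] [656.1 -26.3   4. ]
s tall_vial 0.51 [213. 219.] [655.2 -32.8   4. ]
s tall_vial 0.22 [194. 239.] [552.  -57.9   4. ]
w short_vial 0.85 [ 60. 336.] [675.8 -71.7   4. ]
s short_vial 0.6 [208. 208.] [669.2 -74.9   4. ]
```

View pics/end.png

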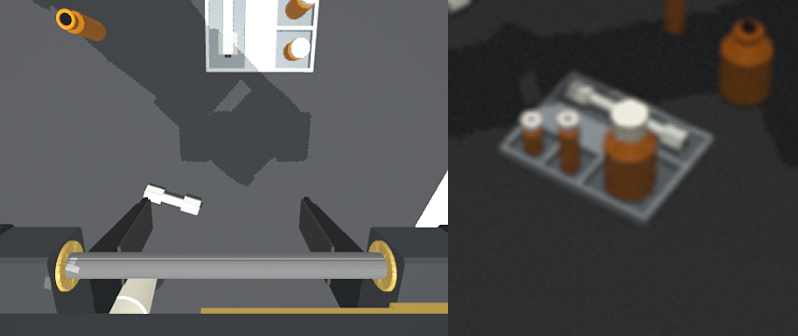

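The right half of the picture shows all four in their recesses: the column in the trough (630,113), the bottle upright in the large bay (630,150), the tall vial (568,142) and the short vial in the corner bay (532,132). The gripper is clear of everything, so I hand in.

```bash
python3 -c "
from cell import env
print(env.job_done())"
```

```text
the job is handed in; nothing more can be done
None
```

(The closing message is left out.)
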